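# Set and lock the length stop of a bread guillotine

### The job

Set up the bread guillotine: first swing its wooden handle all the way down to its stop and let it spring fully back up. Then, with the orange cam lever still open, push the sprung stop leg along its rail until its pointer lines up with the red mark, and there squeeze the cam lever fully closed against the black post. The lock nut is not tight yet, so finish while still holding the leg at the mark with the lever closed; do not let go, do not close the lever away from the mark, and leave the jar, mug and tin alone.

Things in the scene. Friction and masses are not known exactly. Their poses are not given: they have to be found in the camera images.
- slicer: Fixed bread guillotine: wooden board 200 (its x) by 420 mm (y), top 30 mm high. Origin: board centre at worktop height, z up. Blade and handle cross it along x at y = -100; pivot at x = +82, 85 mm high (steel cheeks to 100 mm); the handle end points to -x. A rail (24 mm wide, top 38 mm high) along y at x = 0, on the +y side of the blade, carries the stop leg. Place and yaw vary.
- cut_handle (a joint): Swing of the handle, rad: 0 = raised (0.6 rad above level), 0.6 = level, fully down on its stop. A spring returns it to 0 when let go; pressing on the wooden grip takes about 2 N at the top and 5 N at the stop.
- handle_pad (a point): Middle of the upper face of the dark wooden grip (85 mm long, 32 wide along the slicer's y, 20 thick): 185 mm from the pivot along the handle, 10 mm above its centre line. About 198 mm above the worktop when raised, 95 when down; going down it moves about 38 mm to the slicer's -x, on an arc about the pivot. Press it from above with shut fingers.
- stop_leg: Sliding leg, axes as the slicer's. Origin: on the rail top (38 mm up), centre of its grey block (44 x 60 x 16 mm high); at rest at slicer y = 165. It slides up to 130 mm to the slicer's -y, towards the blade. A spring (3 N, plus 30 N/m) pulls it back unless held; the closed lever does not hold it. Black upright post on the block: x -14 to 0, y -30 to +26, z 16 to 58 mm.
- leg_pointer (a point): Tip of the thin black pointer (4 mm wide) that sticks out to +x from the aluminium stop plate, on the leg at x = +89, y = -34, z = +6 mm. The plate is the blade-side end of the leg: 110 mm wide (x -55 to +55), 8 mm thick (y -38 to -30), top 62 mm above the leg's origin.
- leg_grip (a point): Grasp centre, on the leg at x = -1, y = -18, z = +40 mm (78 mm above the worktop): midway between the outer faces of post and closed lever, then 26 mm apart along x. Fingers closing along x press the post and swing the lever shut. Open fingers either side of both can first push the leg by the back of its stop plate, 12 mm to -y of here. The block's top is 24 mm below.
- cam_lever (a joint): Angle of the orange cam lever, rad: 0 = closed, flat against the black post; up to 0.45 = open. It stays where it is left; about 2.5 N at its tip turns it. It starts open at 0.30 to 0.42.
- cam_tip (a point): Outer face of the orange cam lever near its free end, mid height. Lever: 46 mm long, 11 thick, 36 tall, on the +x side of the black post; it turns about a vertical pin on the leg at x = +6.5, y = +20 mm. Its free end points to the stop plate and swings out to +x, at most 33 mm from the leg's x = 0.
- length_mark: Red length mark: a clip 22 (x) by 6 (y) by 12 mm high on the far (+x) edge of the board, axes as the slicer's. Origin: centre of its underside, 30 mm above the worktop. Its place along the board varies; the leg must travel 40 to 100 mm to it. The pointer is on the mark when both have the same y in the slicer's frame.
- jam_jar: Bystander: closed jar, 68 mm across, 95 mm high, origin at the centre of its underside.
- mug: Bystander: blue mug, 80 mm across, 90 mm high, origin at the centre of its underside.
- tea_tin: Bystander: steel tin, 72 mm across, 110 mm high, origin at the centre of its underside.

How it is judged:
By the outcome, as a careful person would: the job done as asked, in the order asked, and still so for the second after the job is handed in, while the arm keeps its last pose, push and grip.
It also fails if it takes over 50 s, if anything falls off the work surface, if the arm or the gripper's body presses on something with over 40 N, if the wrist force passes 120 N, or if a joint passes its speed limit or range.

### The arm

A 6-joint arm with a two-finger parallel gripper is mounted at the origin on the work surface. World frame = base frame: x ahead of the robot, y to its left, z up, the work surface at z = 0. Lengths are in m, angles in rad, forces in N, time in s.
With the tool pointing down it reaches from about 0.35 to 0.8 m from the base axis. Payload 7.3 kg.
Tool frame: the origin (TCP) lies at the very end of the fingers, on their centre line; the grasp point (between the pads) lies 19 mm behind it (manip.grasp_offset is the distance from the TCP to the grasp point, in m); z points along the fingers, x is the direction in which the jaws open and shut, and the axes are right-handed (so a half turn about z gives the same grasp; the last joint's range is limited). The gripper opens to 85 mm and grips with 20 to 120 N. Pads are 22 mm wide; open, the fingers measure 114 mm over their backs; the gripper's body (76 mm by 85 mm) begins 54 mm behind the grasp point. The pads swing forward as they close: fully open they stand 13 mm farther back than shut.
Start: joints at [1.161, 0.342, 1.524, -0, 1.275, -0.146], TCP at [0.137, 0.507, 0.231] pointing down, gripper open.
Joint ranges: [-2.53, 2.53], [-0.77, 2.02], [0.04, 2.7], [-1, 4.14], [0.28, 2.66], [-3.11, 3.11]. Speed limits (rad/s): [2.57, 2.57, 3.14, 3.14, 3.14, 3.14].

### API

Orientations are given as a rotation vector (axis times angle).
In Python, from cell import manip gives the robot as it stands. Calls block until the motion is done:
- manip.move_pose(position, orientation): joint-space move of the TCP to a pose.
- manip.servo_line(position, speed=0.15, ori=None): straight line of the TCP; ori=None keeps the orientation; speed is the mean speed in m/s.
- manip.move_j(angles): joint-space move.
- manip.grip(opening, force=None): finger opening in m; force is the grip in N (None keeps the last); returns when the fingers have stopped.
- manip.sleep(seconds).
- manip.inverse_kinematics(position, orientation): joint angles nearest the present ones, or None.
- manip.observe(): the state.
- manip.capture(name): name is "side" or "top"; returns a dict with "img" (384x512x3 uint8, red, green, blue), "mtx" (3x3 intrinsics, pixels), "position" and "rotation" of the camera in the world. Camera axes: x right, y down, z forward; pixel columns grow to the right and rows downward; lengths in m; the calibration is good to about 2 mm. A picture is of the moment at which its call begins. There is no depth.
A pose or a line that the arm cannot do raises manip.Unreachable and nothing moves.
- manip.finish_job(): hands the job in, once; it reports no verdict.
The state is a dict: "clock": time; "joints": joint angles; "dq": joint speeds; "effort": joint torques, N m; "ee_pos": TCP position; "ee_rot": TCP orientation; "contact_force": force on the tool from outside, world axes, zero at the start; "moment": the same for the moment, N m; "width": finger opening in m.
Only numpy, scipy, OpenCV 4.12 (cv2) and the standard library are available. Lean on these libraries where they do the work, as an engineer would, in place of code of your own. Each camera call takes 0.05 s, during which the arm holds its last target.

## Working session

There is one attempt and no reset: what is moved stays moved. The work goes in short steps, each a Python script; the robot and the scene stay as the last script left them, time stands still between calls to the robot, and variables do not carry over. Pictures are saved under pics/ and viewed, and the job is handed in when it is done.

```bash
mkdir -p pics; ls; python3 - <<'E'
from cell import manip
import cv2,numpy as np
for n in("side","top"):
    c=manip.capture(n); cv2.imwrite(f"pics/a_{n}.png",c["img"][:,:,::-1]); print(n,c["mtx"],c["position"],c["rotation"])
print(manip.observe())
E
```

```text
pics
side [[383.82399962   0.         259.07568879]
 [  0.         383.82399962 191.95875763]
 [  0.           0.           1.        ]] [0.27836946 0.75432864 0.81137751] [-0.53476225  2.65691231 -1.25368598]
top [[465.19850207   0.         255.62803951]
 [  0.         465.19850207 194.51849287]
 [  0.           0.           1.        ]] [0.40860847 0.02211175 1.5937232 ] [-2.15128422  2.17756554 -0.13336784]
{'clock': 0.1, 'joints': array([ 1.16100385e+00,  3.42669186e-01,  1.52491888e+00,  6.45746202e-06,
        1.27541135e+00, -1.46006389e-01]), 'dq': array([-0.00061964, -0.00124599, -0.00153256,  0.00213911, -0.00132139,
        0.00068327]), 'effort': array([ 2.66347372e-03, -4.34446120e+01, -2.46491253e+01,  2.63494178e-05,
        4.67941616e-03,  2.63560685e-05]), 'ee_pos': array([0.13672246, 0.50651264, 0.23068799]), 'ee_rot': array([ 2.49375436e+00,  1.90958858e+00, -1.93553076e-03]), 'contact_force': array([ 0.3936407 , -0.25988058, -0.45404397]), 'moment': array([-0.02422476,  0.02109623, -0.04867487]), 'width': 0.08549509390037999}
```

View pics/a_side.png

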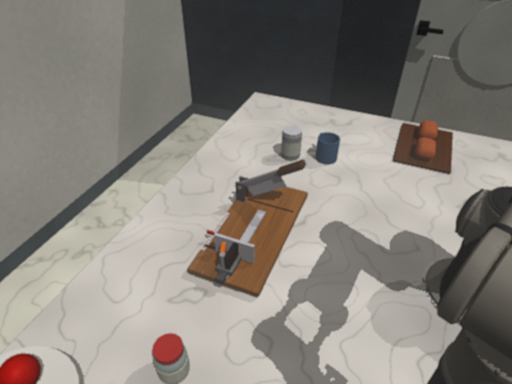

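View pics/a_top.png

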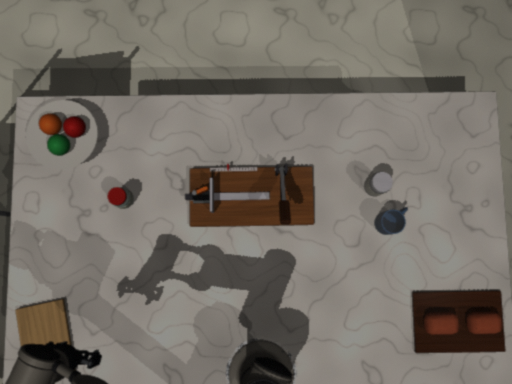

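The top view shows the board at about columns 190–314, rows 165–226. The blade is near column 283, the leg near column 205, and the red mark near (228,166). Next I'll zoom in and measure.

```bash
cat > h.py <<'E'
from cell import manip
import cv2,numpy as np
from scipy.spatial.transform import Rotation as R
def cap(n):
    c=manip.capture(n); c["R"]=R.from_rotvec(c["rotation"]).as_matrix() if np.size(c["rotation"])==3 else np.array(c["rotation"]); return c
def ray(c,u,v):
    d=c["R"]@np.linalg.solve(c["mtx"],[u,v,1.]); return np.array(c["position"]),d/np.linalg.norm(d)
def onz(c,u,v,z):
    p,d=ray(c,u,v); return p+d*(z-p[2])/d[2]
def proj(c,P):
    q=c["mtx"]@(c["R"].T@(np.asarray(P)-c["position"])); return q[:2]/q[2]
def crop(c,name,x0,y0,w,h,s):
    im=c["img"][y0:y0+h,x0:x0+w,::-1]; cv2.imwrite("pics/"+name,cv2.resize(im,None,fx=s,fy=s,interpolation=cv2.INTER_CUBIC))
E
python3 - <<'E'
from h import *
t=cap("top"); s=cap("side")
crop(t,"b_top.png",180,150,145,85,5); crop(s,"b_side.png",180,150,135,150,4)
hsv=cv2.cvtColor(t["img"],cv2.COLOR_RGB2HSV)
m=cv2.inRange(hsv,(5,90,30),(20,255,200)); m[:150]=0;m[240:]=0;m[:,:180]=0;m[:,325:]=0
m=cv2.morphologyEx(m,cv2.MORPH_CLOSE,np.ones((9,9)))
cs,_=cv2.findContours(m,cv2.RETR_EXTERNAL,cv2.CHAIN_APPROX_NONE); c=max(cs,key=cv2.contourArea)
r=cv2.minAreaRect(c); b=cv2.boxPoints(r); print(r,b)
W=np.array([onz(t,u,v,.03) for u,v in b]);print(W, np.linalg.norm(W-np.roll(W,1,0),axis=1),W.mean(0))
for n,c in(("t",t),("s",s)):
    hs=cv2.cvtColor(c["img"],cv2.COLOR_RGB2HSV)
    for nm,mm in(("red",cv2.inRange(hs,(0,150,80),(4,255,255))|cv2.inRange(hs,(172,130,80),(180,255,255))),("or",cv2.inRange(hs,(6,190,150),(18,255,255)))):
        k,l,st,ce=cv2.connectedComponentsWithStats(mm)
        print(n,nm,[(st[i],ce[i].round(1)) for i in range(1,k) if st[i][4]>3])
E
```

```text
((251.22012329101562, 196.00558471679688), (58.328330993652344, 123.57527160644531), 88.85424041748047) [[188.86168 168.08275]
 [312.41226 165.61174]
 [313.57855 223.92842]
 [190.02798 226.39943]]
[[ 0.684808    0.23676411  0.03      ]
 [ 0.68852926 -0.18433748  0.03      ]
 [ 0.48968515 -0.1829547   0.03      ]
 [ 0.48645072  0.23202498  0.03      ]] [0.19841388 0.42111803 0.19884891 0.41499228] [0.58736828 0.02537423 0.03      ]
t red [(array([ 63, 119,  16,  16, 196], dtype=int32), array([ 70.9, 126.9])), (array([227, 165,   2,   4,   7], dtype=int32), array([227.6, 166.3])), (array([108, 188,  17,  17, 230], dtype=int32), array([116.1, 195.8]))]
t or []
s red [(array([208, 231,   5,   3,   8], dtype=int32), array([209.9, 231.9])), (array([153, 334,  30,  28, 630], dtype=int32), array([167.4, 347.9])), (array([  0, 354,  40,  30, 999], dtype=int32), array([ 19.6, 370.1]))]
s or [(array([221, 243,   4,   9,  29], dtype=int32), array([222.8, 246.9]))]
```

```bash
sleep 1
```

```text
(no output)
```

View pics/b_top.png

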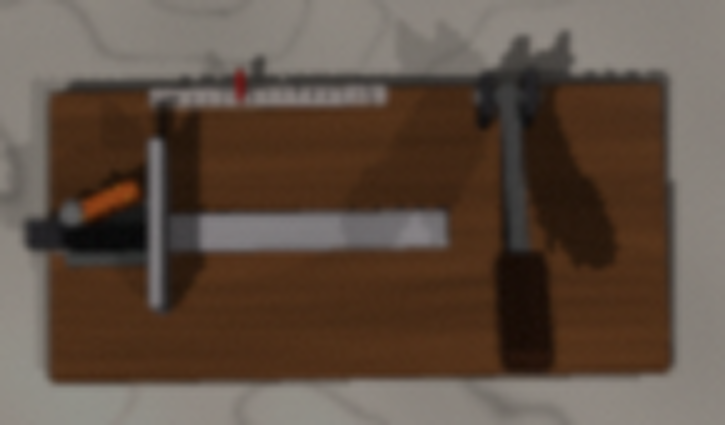

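View pics/b_side.png

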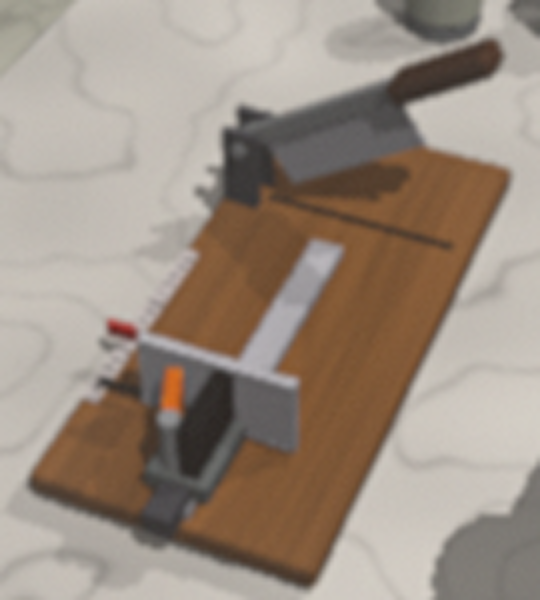

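```bash
python3 - <<'E'
from h import *
t=cap("top"); s=cap("side")
yaw=.0083; O=np.array([.587,.0254,0]); Rz=R.from_euler('z',yaw).as_matrix()
sl=lambda p:Rz.T@(p-O)
w=lambda p:O+Rz@np.array(p)
for n,c,(x0,y0,x1,y1) in(("t",t,(222,162,234,172)),("s",s,(204,227,216,237))):
    lab=cv2.cvtColor(c["img"],cv2.COLOR_RGB2LAB).astype(float)[y0:y1,x0:x1,1]
    W=np.clip(lab-150,0,None); v,u=np.mgrid[y0:y1,x0:x1]
    uv=(u*W).sum()/W.sum(),(v*W).sum()/W.sum(); print(n,uv,W.sum(), "z36",sl(onz(c,*uv,.036)),"z42",sl(onz(c,*uv,.042)))
    print(lab.round().astype(int))
# pointer predicted / plate predicted
for nm,p in dict(tip=(.089,.131,.044),ptr=(.075,.131,.044),plR=(-.055,.131,.1),plF=(.055,.131,.1),railend=(0,-.0,.038),pad=(-.065,-.1,.1977),tin=(-.065,-.1,.19)).items():
    print(nm,proj(t,w(p)).round(1),proj(s,w(p)).round(1))
g=cv2.cvtColor(t["img"],cv2.COLOR_RGB2GRAY)
print(g[167:178,204:222])
print(g[178:212:3,204:222])
E
```

```text
t (np.float64(227.5), np.float64(166.39583333333334)) 48.0 z36 [0.10170798 0.07869414 0.036     ] z42 [0.10062902 0.07838407 0.042     ]
[[129 129 129 129 129 129 129 130 129 129 129 129]
 [128 130 129 129 130 134 134 130 128 129 129 129]
 [129 129 128 129 133 147 146 134 130 129 129 129]
 [129 128 128 129 136 156 155 137 130 129 129 129]
 [129 129 129 129 138 158 157 140 130 129 129 129]
 [130 129 129 130 136 157 157 139 131 129 129 129]
 [131 130 130 130 136 153 155 137 131 130 130 130]
 [131 130 130 130 134 148 149 135 131 131 130 130]
 [130 131 131 131 132 139 140 133 131 130 130 131]
 [135 134 134 135 135 136 137 135 134 134 134 134]]
s (np.float64(209.92903225806452), np.float64(231.43870967741935)) 155.0 z36 [0.10186605 0.07419704 0.036     ] z42 [0.09873646 0.07928309 0.042     ]
[[129 128 128 129 128 128 129 129 128 129 129 130]
 [129 128 129 130 130 128 128 129 129 129 129 130]
 [128 128 132 139 139 134 131 129 129 129 130 131]
 [128 129 137 154 158 151 145 140 138 134 132 131]
 [129 129 135 155 167 165 164 163 156 144 136 132]
 [128 129 132 144 155 159 164 167 164 154 139 
[... 1464 characters left out ...]
 28  28  30  34  48  55]
 [ 74  76  71  46  28  56 107 115  75  40  30  26  27  26  27  33  46  51]
 [ 58  49  40  32  36  67 109 116  74  40  30  26  26  25  28  30  43  50]
 [ 22  23  23  23  27  58 109 115  72  47  55  58  59  58  59  70  98 109]
 [ 10   9  11   8  16  53 106 114  72  50  61  65  66  67  68  81 113 125]
 [ 11  16  17  16  20  55 107 114  72  47  56  60  59  60  60  71  98 111]
 [ 50  47  47  45  48  69 110 115  71  39  31  30  30  30  28  30  37  50]
 [ 52  50  49  48  51  72 110 112  70  39  31  29  30  29  34  47  54  58]
 [ 52  53  51  47  48  70 109 112  70  38  29  27  31  41  50  53  52  52]
 [ 51  52  51  52  52  62  78  77  55  38  38  44  49  51  53  52  54  52]]
```

The pointer and plate are where the model predicts, and the mark is at slicer y≈0.0785. That makes the travel about 52 mm. Next is the handle press.

```bash
cat >> h.py <<'E'
yaw=.0083; O=np.array([.587,.0254,0]); Rz=R.from_euler('z',yaw).as_matrix()
sl=lambda p:Rz.T@(np.asarray(p)-O)
w=lambda p:O+Rz@np.array(p)
def ori(flip=0): return (R.from_euler('z',yaw+flip*np.pi)*R.from_euler('x',np.pi)).as_rotvec()
E
python3 - <<'E'
from h import *
for f in(0,1):
    for p in((-.065,-.1,.25),(-.001,.155,.14)): print(f,manip.inverse_kinematics(w(p),ori(f)))
E
```

```text
0 [-0.2878828   0.33379476  1.4833324   0.          1.3244655  -0.2961828 ]
0 [0.17405765 0.5790365  1.39911102 0.         1.16344514 0.16575765]
1 [-0.2878828   0.33379476  1.4833324   0.          1.3244655   2.84540985]
1 [ 0.17405765  0.5790365   1.39911102  0.          1.16344514 -2.975835  ]
```

```bash
python3 - <<'E'
from h import *
o=ori(0)
manip.grip(0.0,30)
p=manip.observe()["ee_pos"]; manip.servo_line([p[0],p[1],.30],.25)
manip.move_pose(w((-.065,-.1,.27)),o)
manip.servo_line(w((-.065,-.1,.212)),.15)
ob=manip.observe(); print(ob["clock"],ob["contact_force"],sl(ob["ee_pos"]),ob["width"])
for a in np.linspace(.55,0,12):
    x=.082-.185*np.cos(a)+.01*np.sin(a); z=.085+.185*np.sin(a)+.01*np.cos(a)
    manip.servo_line(w((x,-.1,z)),.08)
    ob=manip.observe(); print(round(a,2),round(z,4),sl(ob["ee_pos"]).round(4),ob["contact_force"].round(1),round(ob["clock"],2))
    if ob["contact_force"][2]>25: break
t=cap("top"); s=cap("side"); crop(t,"c_top.png",180,150,145,85,5); crop(s,"c_side.png",180,130,150,150,4)
E
```

```text
4.5083 [0.18805465 0.1367623  1.29569834] [-0.06463361 -0.09977995  0.21257831] -0.00023636005316918883
0.55 0.1902 [-0.0699 -0.1001  0.191 ] [0.5 0.2 1.4] 4.94
0.5 0.1825 [-0.0754 -0.1     0.1829] [ 0.2 -0.4  1.7] 5.21
0.45 0.1745 [-0.0802 -0.1     0.1746] [0.1 0.8 2.5] 5.47
0.4 0.1663 [-0.0845 -0.1     0.1663] [0.8 1.  2.1] 5.74
0.35 0.1578 [-0.0883 -0.1     0.158 ] [0.8 1.3 3.2] 6.01
0.3 0.1492 [-0.0917 -0.1     0.1494] [0.5 0.6 3.3] 6.28
0.25 0.1405 [-0.0947 -0.1     0.1407] [-0.3 -0.1  3.2] 6.54
0.2 0.1316 [-0.0972 -0.1     0.1318] [-0.3  0.1  3.7] 6.81
0.15 0.1225 [-0.0993 -0.1     0.1228] [1.1 0.9 4.3] 7.08
0.1 0.1134 [-0.1011 -0.1     0.1137] [ 0.1 -0.3  3.2] 7.34
0.05 0.1042 [-0.1022 -0.1     0.1045] [0.  0.2 5. ] 7.61
0.0 0.095 [-0.1027 -0.1001  0.0954] [0.7 0.5 4.7] 7.88
```

View pics/c_side.png

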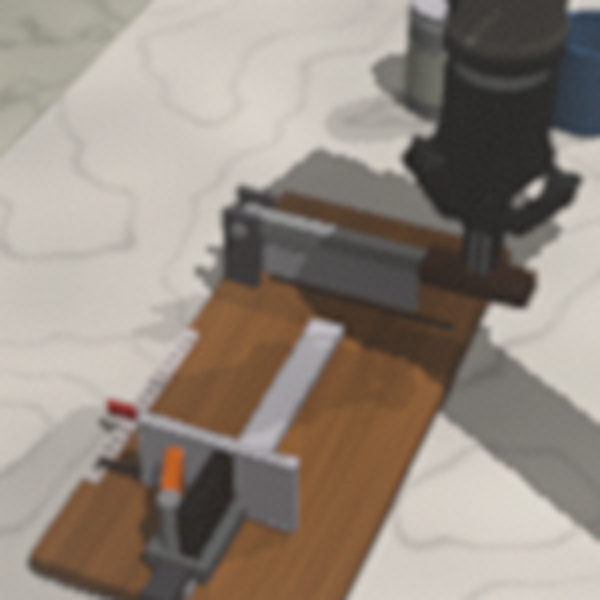

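The handle looks level and the fingers are centred on the grip. I'll keep pressing until the force rises at the stop, then release along the arc.

```bash
python3 - <<'E'
from h import *
z=.095
while z>.086:
    z-=.001; manip.servo_line(w((-.1030,-.1,z)),.03); manip.sleep(.05)
    ob=manip.observe(); print(round(z,4),sl(ob["ee_pos"]).round(4),ob["contact_force"].round(1))
    if ob["contact_force"][2]>15: break
manip.sleep(.1); print(manip.observe()["contact_force"])
for a in np.linspace(.1,.7,7):
    x=.082-.185*np.cos(a)+.01*np.sin(a); zz=.085+.185*np.sin(a)+.01*np.cos(a)
    manip.servo_line(w((x,-.1,zz)),.12)
    ob=manip.observe(); print(round(a,2),ob["contact_force"].round(1))
manip.servo_line(w((-.065,-.1,.26)),.2)
manip.grip(.085,30)
manip.move_pose(w((-.001,.157,.22)),ori(0))
s=cap("side"); t=cap("top"); crop(s,"d_side.png",180,130,150,150,4); crop(t,"d_top.png",180,150,145,85,5)
print(manip.observe()["clock"],manip.observe()["width"],proj(s,w((-.065,-.1,.1977))))
E
```

```text
0.094 [-0.1028 -0.1001  0.0947] [-0.8  0.2  9. ]
0.093 [-0.1027 -0.1001  0.0943] [-1.8  0.8 14.2]
0.092 [-0.1027 -0.1001  0.0939] [-4.7  1.  20.2]
[-3.32252074  1.44746179 20.06520577]
0.1 [ 1.3 -0.6  4. ]
0.2 [ 1.8 -0.5  2.7]
0.3 [ 1.1 -1.5  2.4]
0.4 [ 1.7 -1.   1.4]
0.5 [ 2.1 -1.   1.2]
0.6 [1.4 0.4 0.5]
0.7 [ 0.2 -1.  -1.1]
13.4833 0.08471010713916353 [289.49513403 164.75146067]
```

View pics/d_side.png

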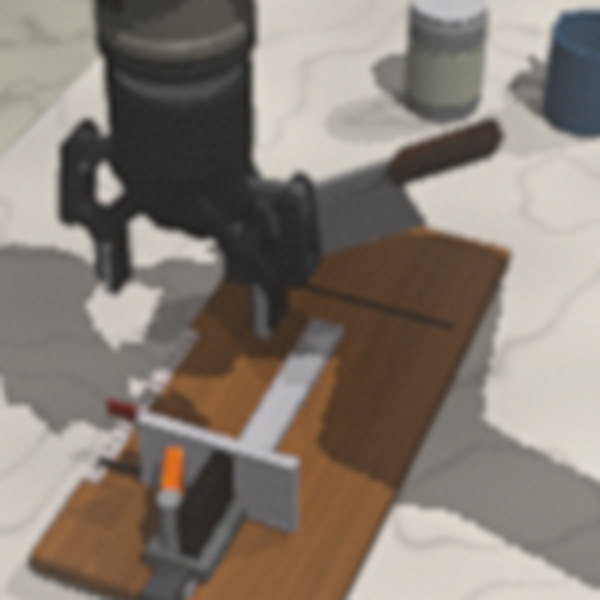

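View pics/d_top.png

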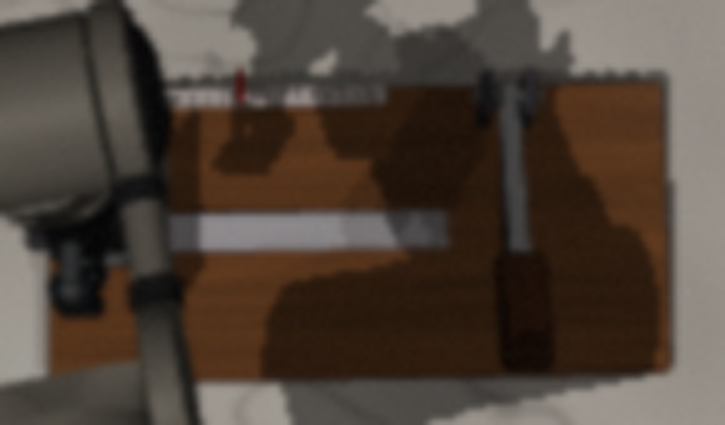

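The handle hit its stop: force rose to 20 N against a hard contact. It then returned to its original raised pose, with the grip end at the same pixels as before. Next I'll lower the open fingers around the post and lever.

```bash
python3 - <<'E'
from h import *
manip.servo_line(w((-.001,.157,.110)),.15); print(manip.observe()["contact_force"].round(1))
manip.servo_line(w((-.001,.157,.061)),.06); ob=manip.observe(); print(ob["contact_force"].round(1))
for y in (.150,.147,.145,.143,.135,.120,.105):
    manip.servo_line(w((-.001,y,.060)),.06); ob=manip.observe(); print(y,sl(ob["ee_pos"]).round(4),ob["contact_force"].round(1),ob["clock"])
s=cap("side"); t=cap("top"); crop(s,"e_side.png",180,190,110,100,6); crop(t,"e_top.png",180,150,145,85,5)
E
```

```text
[-0.1  1.1  0.1]
[-0.8  0.9 -0.3]
0.15 [-0.0009  0.1495  0.0602] [ 1.3 -0.2  0.7] 15.6
0.147 [-0.0009  0.1468  0.0601] [-0.3  0.3 -0.3] 15.85
0.145 [-0.001   0.1454  0.06  ] [-0.3  2.2  0.1] 16.1
0.143 [-0.001   0.1432  0.0601] [-0.4  3.1  0.1] 16.35
0.135 [-0.001   0.1348  0.06  ] [-0.5  2.7 -0. ] 16.6333
0.12 [-0.0011  0.12    0.06  ] [-1.2  3.9  0.9] 17.0333
0.105 [-0.0011  0.1052  0.06  ] [-0.9  4.1  1.6] 17.4333
```

View pics/e_side.png

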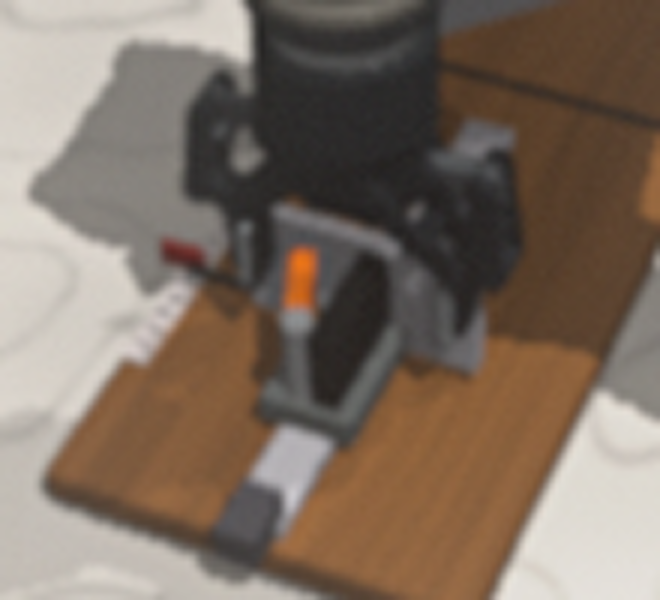

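View pics/e_top.png

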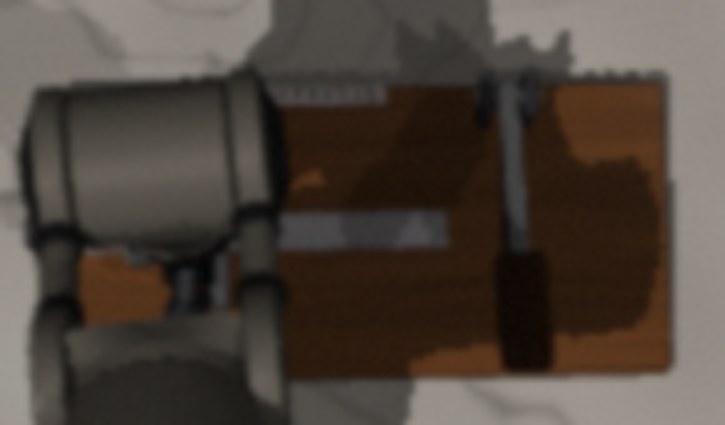

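```bash
python3 - <<'E'
from h import *
manip.servo_line(w((-.001,.0945,.060)),.04); manip.sleep(.2)
ob=manip.observe(); print(sl(ob["ee_pos"]).round(4),ob["contact_force"].round(1),ob["clock"])
cs=[cap("side") for _ in range(4)]; s=cs[0]; s["img"]=np.mean([c["img"] for c in cs],0).astype(np.uint8)
np.save("f.npy",s["img"])
crop(s,"f_side.png",198,215,40,36,16)
for yy in(.0755,.0785,.0815): print("mark top corners",[proj(s,w((x,yy,.042))).round(1).tolist() for x in(.089,.111)])
y=sl(ob["ee_pos"])[1]+.019-.034; print("ptr y",y,[proj(s,w((x,y,.044))).round(1).tolist() for x in(.055,.07,.089)])
E
```

```text
[-0.0011  0.0947  0.06  ] [-2.2  4.5  2.2] 18.1417
mark top corners [[213.7, 231.5], [206.7, 229.3]]
mark top corners [[213.2, 232.2], [206.2, 230.0]]
mark top corners [[212.7, 232.9], [205.6, 230.8]]
ptr y 0.07973958029096519 [[224.0, 235.4], [219.1, 233.9], [212.9, 232.0]]
```

View pics/f_side.png

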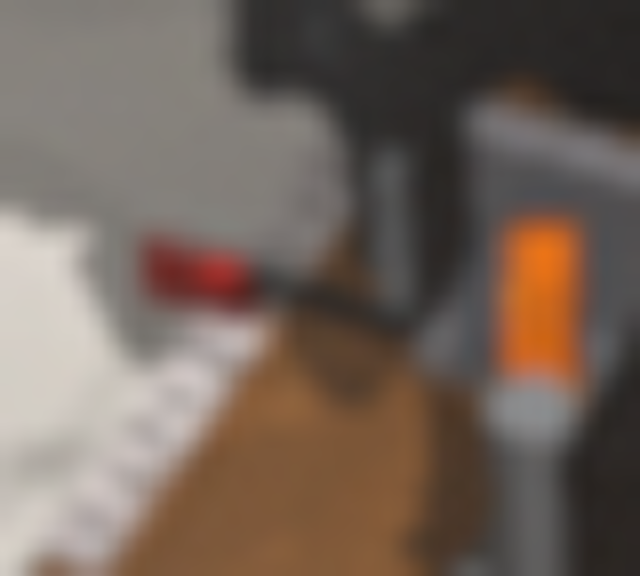

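```bash
python3 - <<'E'
from h import *
s=cap("side")
def line_v(y,z,u):
    a,b=proj(s,w((.089,y,z))),proj(s,w((.111,y,z))); return a[1]+(u-a[0])*(b[1]-a[1])/(b[0]-a[0])
for y in(.0755,.0785,.0815):
    for u in(208,210,211): print(y,u,"up %.2f mid %.2f low %.2f"%(line_v(y-.003,.042,u),line_v(y+.003,.042,u),line_v(y+.003,.03,u)))
img=np.load("f.npy").astype(int)
for u in range(213,225): print(u,img[226:242,u].sum(1)//3, "pred y.0797: %.2f dv/dy %.2f/mm"%(line_v(.0797,.044,u),(line_v(.0807,.044,u)-line_v(.0797,.044,u))))
lab=cv2.cvtColor(np.load("f.npy"),cv2.COLOR_RGB2LAB)[226:238,204:218,1];print(lab)
print(img[226:238,206:216,0]);
E
```

```text
0.0755 208 up 228.90 mid 230.62 low 233.53
0.0755 210 up 229.51 mid 231.23 low 234.15
0.0755 211 up 229.82 mid 231.54 low 234.46
0.0785 208 up 229.75 mid 231.48 low 234.39
0.0785 210 up 230.37 mid 232.10 low 235.02
0.0785 211 up 230.68 mid 232.41 low 235.33
0.0815 208 up 230.62 mid 232.35 low 235.26
0.0815 210 up 231.23 mid 232.97 low 235.89
0.0815 211 up 231.54 mid 233.28 low 236.20
213 [126 125 126 124 112  90  63  57  93 153 170 139 109 100  96  94] pred y.0797: 232.02 dv/dy 0.29/mm
214 [126 125 126 120 111  89  62  63  93 129 133 108  92  94  97  94] pred y.0797: 232.33 dv/dy 0.29/mm
215 [123 122 122 118 111  96  69  66  82  94  93  88  90  96 100  96] pred y.0797: 232.64 dv/dy 0.29/mm
216 [119 115 116 119 113 101  74  54  61  68  71  78  87  97  99  95] pred y.0797: 232.95 dv/dy 0.29/mm
217 [114 110 112 119 112  95  68  48  53  63  67  71  77  87  94  93] pred y.0797: 233.25 dv/dy 0.29/mm
218 [110 111 109 106  93  76  59  46  50  62  68  68  68  75  85  90] pred y.0797: 233.56 dv/dy 0.29/mm
219 [89 98 93 79 67 62 58 49 47 59 67 68 66 67 78 87] pred y.0797: 233.87 dv/dy 0.29/mm
2
[... 964 characters left out ...]
 133]
 [128 128 129 129 129 131 133 133 134 135 136 136 136 135]
 [129 128 128 129 129 130 131 131 131 133 136 139 136 135]
 [128 128 129 129 130 130 130 131 132 134 138 139 138 136]]
[[132 132 132 132 131 132 131 131 131 128]
 [131 132 133 132 130 131 131 130 130 127]
 [130 130 132 131 131 131 131 131 130 127]
 [124 125 126 127 127 129 129 128 125 122]
 [120 116 120 122 126 133 130 123 115 115]
 [119 112 113 117 136 156 147 117  95  99]
 [120 111 106 109 128 146 134  97  70  71]
 [120 111 107 106 112 115 104  86  76  71]
 [121 118 118 124 132 134 122 116 110  96]
 [121 120 128 143 163 171 172 168 150 118]
 [129 124 137 151 166 178 188 183 157 124]
 [158 150 170 182 179 170 166 157 138 123]]
```

Pointer and mark agree to about 1 mm; the side view edges say 0.5–2 mm short and the top view says 0.6–1.3 mm. I'll move a further 1 mm and close the lever with a moderate grip.

```bash
python3 - <<'E'
from h import *
manip.servo_line(w((-.001,.0935,.060)),.03); manip.sleep(.1)
ob=manip.observe(); print(sl(ob["ee_pos"]).round(4),ob["contact_force"].round(1),ob["clock"])
for g in(.05,.04,.032,.028,.02):
    manip.grip(g,35); ob=manip.observe(); print(g,ob["width"],sl(ob["ee_pos"]).round(4),ob["contact_force"].round(1),ob["clock"])
manip.sleep(.3); ob=manip.observe(); print(ob["width"],sl(ob["ee_pos"]).round(4),ob["contact_force"].round(1),ob["clock"])
cs=[cap("side") for _ in range(4)]; s=cs[0]; s["img"]=np.mean([c["img"] for c in cs],0).astype(np.uint8); np.save("g.npy",s["img"])
crop(s,"g_side.png",198,205,50,45,14); 
img=s["img"].astype(int)
for u in range(213,224): print(u,img[226:242,u].sum(1)//3)
E
```

```text
[-0.0011  0.0937  0.06  ] [-2.3  5.   3. ] 18.7417
0.05 0.05034505246259894 [-0.0003  0.0936  0.0605] [-0.2  6.7  4.4] 19.1833
0.04 0.040387801398920974 [-0.0006  0.0936  0.0604] [-1.   4.9  5.5] 19.45
0.032 0.0320011979570731 [-0.0008  0.0936  0.0604] [-1.5  4.9  5.6] 19.7
0.028 0.028130853418619678 [-0.0006  0.0936  0.0606] [-1.7  4.4  6.6] 19.9167
0.02 0.024432177892206006 [-0.0013  0.0936  0.0609] [-5.4  5.2  9.8] 20.1333
0.024564634946765578 [-0.0013  0.0936  0.0608] [-6.   4.9 10.3] 20.4333
213 [126 126 126 123 111  91  68  70 105 157 169 137 110 100  95  91]
214 [125 126 125 119 110  86  62  80 110 137 133 106  91  94  97  94]
215 [123 122 122 117 109  87  62  78  95 103 103  91  89  94  98  95]
216 [119 115 117 118 112  92  64  60  70  80  89  92  92  95  97  93]
217 [114 108 111 119 112  91  63  48  57  68  81  91  94  93  93  91]
218 [110 111 110 106  93  76  56  46  55  65  73  86  93  91  90  90]
219 [106 108 100  84  71  64  56  46  50  61  70  81  88  90  89  88]
220 [97 90 79 69 65 66 60 49 47 58 68 79 88 89 88 87]
221 [82 71 65 65 67 69 65 53 46 53 68 84 93 91 88 87]
222 [66 66 67 68 70 69 66 57 48 49 63 78 88 89 87 87]
223 [58 69 75 77 75 73 73 64 55 56 64 70 75 81 87 88]
```

View pics/g_side.png

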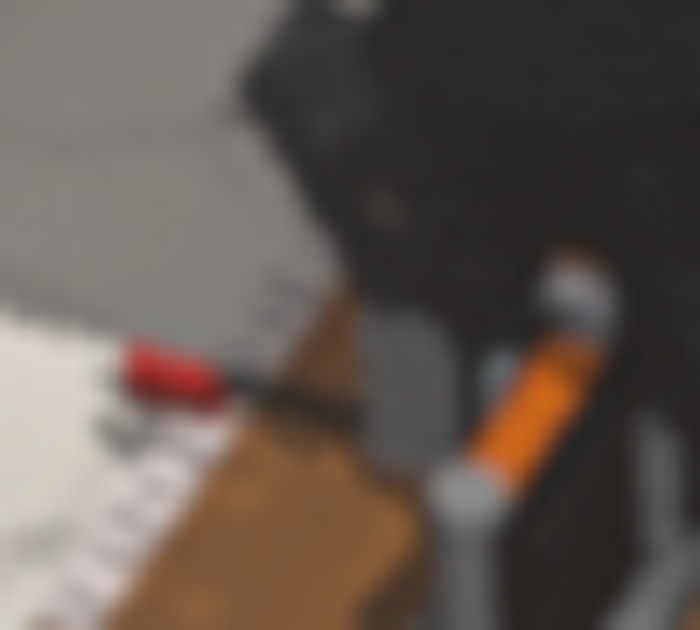

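The lever lies flat along the post, with the fingers stalled at 24.6 mm. The pointer line runs into the middle of the red mark at about pixel (214,232), and its upper edge is within about 0.5 mm of the aligned position. Handing in while holding.

```bash
python3 - <<'E'
from h import *
ob=manip.observe(); print(ob["width"],sl(ob["ee_pos"]).round(4),ob["contact_force"].round(1),ob["clock"])
manip.finish_job()
E
```

```text
0.024441396462576752 [-0.0013  0.0936  0.0609] [-5.1  3.9 10.1] 20.6333
the job is handed in; nothing more can be done
```

The slicer is set up and handed in at about 20.6 s. The gripper is still holding the leg at the red mark with the cam lever closed.

- **Handle:** I pressed the grip down along its arc until the force rose to about 20 N at the stop, then released it. The picture afterwards showed it back at its original raised position.
- **Leg and lever:** With the lever still open, I pushed the leg about 52 mm by the back of its stop plate, then squeezed the lever against the post at 35 N. The fingers stopped at 24.5 mm, slightly under the nominal 26 mm, and in the side picture the lever lies flat against the post.
- **Last checks:** The side picture puts the pointer on the mark to within about 0.5 to 1 mm. The top camera could not confirm this because the arm blocked its view. Before the final 1 mm move, the different measurements disagreed by 1 to 2 mm. The arm was steady, with contact forces of about 10 N or less on any axis, and I never moved the arm near the jar, mug or tin.

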